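Fit the last tongued board into a bread-showpiece plinth

TASK

Fit the loose board into the open bay of the dark wooden plinth: angle it so that its yellow tongue goes under the lip into the plinth's groove, then lower the other end until the board lies flat and flush in the bay, behind the end stop and between the two cheeks. Lower it, do not let it drop, leave it lying there, and leave the cup, the wreath and the brush where they are.

Things in the scene. Friction and masses are not known exactly. Their poses are not given: they have to be found in the camera images.
- board: Loose brown wooden board, about 0.11 kg. Body 150 long (x) x 56 wide (y) x 18 mm thick (z), origin at that body's centre, +z its top face. At its -x end a yellow tongue, 56 mm wide and 6 mm thick, stands out 16 mm; its faces are 1 mm above and 5 mm below the board's mid-plane. At the start it lies flat, top up, on the rest block, tongue roughly towards the robot.
- tongue (a point): Middle of the tip edge of the board's tongue, at (-91, 0, -2) mm from the board's centre in board axes, axes as the board's.
- rest: Fixed white block, 90 (x) x 40 (y) x 30 mm high, origin at the centre of its underside. The board starts on it, centred to within 5 mm and lengthwise along its x; the block is narrower than the board, so the board's long sides are free to grip.
- plinth: Fixed dark plinth, 272 x 120 mm, with white deck, lip, stop and cheeks; baked decoration up to 92 mm high on the robot-side deck. Origin on the table under the bay's middle; +x runs from groove to end stop, z up. The fitted board has its tongue towards -x and its centre near (0, 0, 59) mm, top flush with the 68 mm deck. Between sill and ledge the bay is open at both sides and down to z = 8 mm.
- groove (a point): Mid-height of the groove's mouth, at the lip's edge: (-79, 0, 56.5) mm in plinth axes. The groove opens towards +x, is 120 mm wide, 13 mm high (sill at z = 50, lip underside at 63, lip top at 68 mm) and 24 mm deep. The sill runs on 14 mm outside the lip and carries the board's end.
- stop (a point): Foot of the end stop at the ledge: (79, 0, 50) mm in plinth axes. The ledge (top z = 50) spans x = 60 to 79 mm and carries the board's free end; the stop's top is at z = 62. Two cheeks (x = 55 to 79, top z = 62 mm) have inner faces at y = +34 and -34. Lip to stop is 158 mm; board with tongue is 166 mm, so it goes in only angled, about 12 degrees.
- cup: Red cup, 85 mm high, 76 mm across, standing on the table; origin at the centre of its underside. Bystander.
- wreath: Baked bread ring, 130 mm across, 22 mm high, lying on the table; origin at the centre of its underside. Bystander.
- brush: Pastry brush, 180 mm long, lying between plinth and board, about along its x axis; origin on its underside. Bystander.
Things that resemble listed ones, but are neither listed nor needed, are in the scene too. Several things have the shape of the board; the one meant has the colours described above.

How it is judged:
On the way:
1. the tongue is under the lip, in the groove, while the board is still angled (x of tongue in the frame of plinth below -0.082 m and z of tongue in the frame of plinth between 0.049 and 0.063 m and y of tongue in the frame of plinth between -0.03 and 0.03 m and angle between board's own z axis and vertical above 0.05 rad), for 0.1 s.
At the end, for the whole second after the job is handed in: The board lies flat (within 0.03 rad) and at rest, right way up, in the bay: its centre within 7 mm along and 12 mm across the bay's middle and within 2.5 mm of the flush height, its tongue in the groove (at least 4 mm under the lip, tip within 15 mm of the groove's middle) (x of board in the frame of plinth between -0.007 and 0.007 m and y of board in the frame of plinth between -0.012 and 0.012 m and z of board in the frame of plinth between 0.0565 and 0.0615 m and x of tongue in the frame of plinth below -0.083 m and y of tongue in the frame of plinth between -0.015 and 0.015 m and angle between board's own z axis and vertical below 0.03 rad and linear speed of board below 0.02 m/s); the robot touches nothing.
It fails at once if the cup is moved more than 30 mm or tipped (distance of cup from where it was at the start of the episode above 0.03 m or angle between cup's own z axis and vertical above 0.5 rad).
It fails at once if the wreath is moved more than 30 mm (distance of wreath from where it was at the start of the episode above 0.03 m).
It fails at once if the brush is moved more than 30 mm (distance of brush from where it was at the start of the episode above 0.03 m).
It fails at once if the board is dropped into the bay (over the bay it turns faster than 4 rad/s or moves faster than 0.6 m/s) (horizontal distance between board and plinth below 0.04 m and z of board in the frame of plinth below 0.11 m and (angular speed of board above 4 rad/s or linear speed of board above 0.6 m/s)).
It also fails if it takes over 45 s, if anything falls off the work surface, if the arm or the gripper's body presses on something with over 40 N, if the wrist force passes 120 N, or if a joint passes its speed limit or range.

ROBOT

A 7-joint arm with a two-finger parallel gripper is mounted at the origin on the work surface. World frame = base frame: x ahead of the robot, y to its left, z up, the work surface at z = 0. Lengths are in m, angles in rad, forces in N, time in s.
With the tool pointing down it reaches from about 0.425 to 0.975 m from the base axis. Payload 16.7 kg.
Tool frame: the origin (TCP) lies midway between the tips of the shut fingers; the grasp point (between the pads) lies 19 mm behind it (r.tcp_to_grasp is the distance from the TCP to the grasp point, in m); z points along the fingers, y is the line along which they close (so a half turn about z gives the same grasp; the last joint's range is limited). The gripper opens to 85 mm and grips with 20 to 120 N. Pads are 22 mm wide; open, the fingers measure 114 mm over their backs; the gripper's body (76 mm by 85 mm) begins 54 mm behind the grasp point. The pads swing forward as they close: fully open they stand 13 mm farther back than shut.
Start: joints at [-1.274, 0.426, 0.074, 1.606, -0.034, 1.111, -0.067], TCP at [0.291, 0.609, 0.231] pointing down, gripper open.
Joint ranges: [-2.85, 2.85], [-0.5, 2.14], [-1.23, 1.37], [0.21, 2.46], [-1.02, 4.16], [0.16, 2.05], [-2.73, 2.73]. Speed limits (rad/s): [1.89, 1.89, 2.39, 2.39, 3.01, 3.01, 3.01].

INTERFACE

Orientations are given as a unit quaternion [w, x, y, z].
In Python, from rig import r gives the robot as it stands.
- The arm moves only by the tool drive_tool, never from a script. Its argument "series" is text: rows parted by semicolons, each of 7 numbers parted by spaces: the shift along the tool's x, y, z scaled (see below), then the turn, a rotation vector about the tool's x, y, z scaled (see below), then the gripper command: -1 is shut, 1 is fully open, values between are in proportion. In form: tx ty tz wx wy wz hand; .... A call has 1 to 8 rows; each row is the pose to reach, as a shift and turn from the pose commanded when the call began, along the tool's axes at that moment, turning the shorter way round; what a row does not reach only later rows make up. The controller multiplies each number of a shift by 50 cm and each number of a turn by 180 degrees. A row lasts 1/10 s, in which the tool goes at most 50 mm and 8.59 degrees, less where a joint would pass 70% of its speed; a pose out of reach is approached as far as the arm can. A call with a number of a shift or a turn outside -1 to 1 is refused whole. A call with a gripper value outside its range is refused whole. The fingers move at their own pace and stop on an object; the grip force is fixed at half the most. Time passes only in rows, so rows that repeat a pose let the fingers close. It gives the time, the measured TCP pose, the force, the opening and the grip force at its end, in the units of the state.
- r.state(): the state, without advancing time (a new reading comes with each control period).
- r.snapshot(name): name is "side" or "top" or "wrist"; returns the picture (400x640x3 uint8, red, green, blue); there is no depth.
- r.camera_info(name): a dict with "fx", "fy", "cx", "cy" (pixels), "R" (3x3) and "t" (3): a world point X has camera coordinates R X + t. Camera axes: x right, y down, z forward; pixel columns grow to the right and rows downward; lengths in m; the calibration is good to about 2 mm. A picture is of the moment at which its call begins: read the wrist's pose just before it. camera_info takes no time and is no camera call; for the wrist camera it gives the pose at the moment of the call.
- r.sign_off(): hands the job in; it is judged then, once.
The state is a dict: "clock": time; "joint_positions": joint angles; "qd": joint speeds; "joint_torque": joint torques, N m; "position": TCP position; "tool_rot": TCP orientation; "contact_force": force on the tool from outside, world axes, zero at the start; "wrist_torque": the same for the moment, N m; "finger_gap": finger opening in m; "grasp_force": force on a finger pad.
Only numpy, scipy, OpenCV 4.12 (cv2) and the standard library are available. Lean on these libraries where they do the work, as an engineer would, in place of code of your own. Each camera call takes 0.05 s, during which the arm holds its last target. There are 200 camera calls.

## Working session

There is one attempt and no reset: what is moved stays moved. The work goes in short steps, Python scripts to look and compute and a tool call to move; the robot and the scene stay as the last step left them, time stands still between calls to the robot, and variables do not carry over. Pictures are saved under pics/ and viewed, at most 10 in all, crops included, and the job is handed in when it is done.

Besides the shell and the picture viewer there is one more tool, called as name(argument=value, ...) on one line, values as JSON. drive_tool: Moves the arm, as the interface text tells. Shifts and turns lie within -1 to 1; 1 stands for 50 cm of shift or 180 degrees of turn. Its arguments: {"type":"object","properties":{"series":{"type":"string"}},"required":["series"]}

```bash
mkdir -p pics; python3 - <<'E'
from rig import r
import cv2,json
print(r.state())
for n in("top","side"):
    cv2.imwrite(f"pics/{n}0.png",r.snapshot(n)[:,:,::-1])
    print(n,r.camera_info(n))
E
```

```text
{'clock': 0.0, 'joint_positions': array([-1.27448759,  0.42671693,  0.07384516,  1.60659846, -0.03405221,
        1.110839  , -0.06709756]), 'qd': array([-1.84960736e-03,  7.09043793e-04, -1.42745906e-03,  7.12809209e-04,
        4.83193151e-04, -2.45077762e-03,  9.62662140e-05]), 'joint_torque': array([-1.26522032e-04, -9.49836230e+01,  3.76047671e+00, -4.63507533e+01,
        1.91993167e-02,  1.01785109e-02, -6.35149968e-05]), 'position': array([0.29090917, 0.60863546, 0.23062428]), 'tool_rot': array([-7.73494727e-05,  2.21064238e-01,  9.75259031e-01, -6.47107924e-04]), 'contact_force': array([-0.53711505, -0.58136848,  0.21251341]), 'wrist_torque': array([ 0.04934918,  0.05219129, -0.01220538]), 'grasp_force': 0.0, 'finger_gap': 0.0855859497020987}
top {'fx': 435.15510055693267, 'fy': 435.15510055693267, 'cx': 322.5639573856649, 'cy': 211.21469147594348, 'R': array([[ 0.0018196 , -0.99997641, -0.00662317],
       [-0.99913833, -0.00154336, -0.04147558],
       [ 0.04146438,  0.00669293, -0.99911757]]), 't': array([-0.07209187,  0.53668386,  1.00065277])}
side {'fx': 427.8371096317149, 'fy': 427.8371096317149, 'cx': 319.4018643994746, 'cy': 202.50829950046764, 'R': array([[ 0.96277416, -0.26996803, -0.01353456],
       [-0.1599919 , -0.52878281, -0.83354144],
       [ 0.2178727 ,  0.80467758, -0.55229112]]), 't': array([-0.54922139,  0.12322357,  1.12187074])}
```

View pics/top0.png

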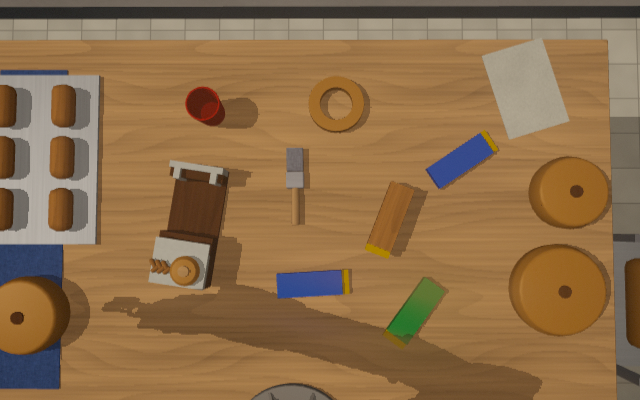

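View pics/side0.png

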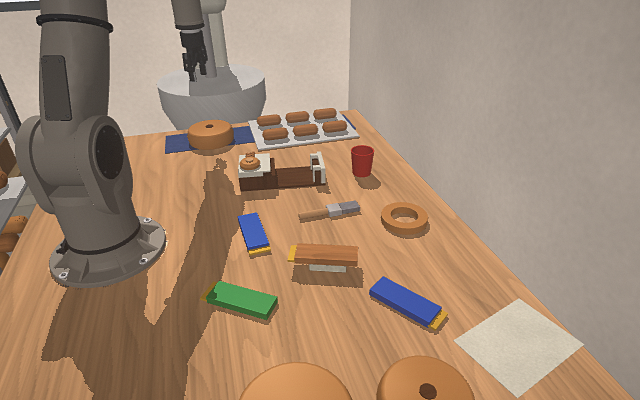

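```bash
python3 - <<'E'
import cv2,numpy as np
a=cv2.imread("pics/top0.png")
p=cv2.resize(a[155:295,145:235],None,fx=4.2,fy=4.2,interpolation=cv2.INTER_CUBIC)
b=cv2.resize(a[155:295,345:435],None,fx=4.2,fy=4.2,interpolation=cv2.INTER_CUBIC)
cv2.imwrite("pics/crop1.png",np.hstack([p,b]))
E
```

```text
(no output)
```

View pics/crop1.png

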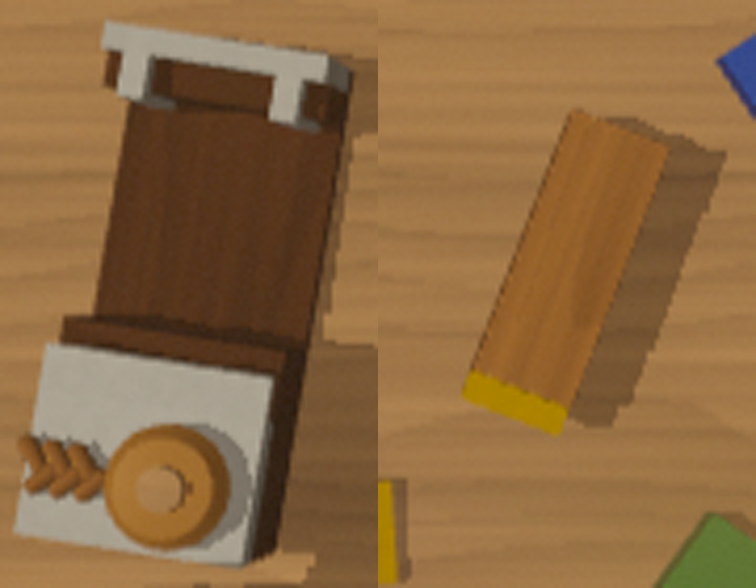

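```bash
cat >h.py <<'E'
import numpy as np
from scipy.optimize import least_squares
from scipy.spatial.transform import Rotation as Ro
def proj(c,X):
    p=np.atleast_2d(X)@np.array(c["R"]).T+c["t"]
    return np.c_[c["fx"]*p[:,0]/p[:,2]+c["cx"],c["fy"]*p[:,1]/p[:,2]+c["cy"]]
def place(q,P):
    P=np.array(P,float)/1000;c,s=np.cos(q[2]),np.sin(q[2])
    return np.c_[q[0]+c*P[:,0]-s*P[:,1],q[1]+s*P[:,0]+c*P[:,1],P[:,2]]
def fit(c,P,uv,q0):
    f=least_squares(lambda q:(proj(c,place(q,P))-uv).ravel(),q0)
    return f.x,np.round(f.fun.reshape(-1,2),1)
def tool(s): 
    w,x,y,z=s["tool_rot"]; return Ro.from_quat([x,y,z,w])
E
python3 - <<'E'
from rig import r
from h import *
c=r.camera_info("top")
B=[(75,28,48),(75,-28,48),(-75,28,48),(-75,-28,48),(-91,28,40),(-91,-28,40)]
ub=np.array([(572,108),(668,150),(475,372),(568,408),(463,398),(556,435)])/4.2+[345-90,155]
q,e=fit(c,B,ub,[.5,-.15,-.3]);print("board",q,e.tolist())
P=[(-79,60,68),(-79,-60,68),(55,34,62),(55,-34,62)]
up=np.array([(47,343),(274,377),(149,98),(271,118)])/4.2+[145,155]
q,e=fit(c,P,up,[.5,.3,-.15]);print("plinth",q,e.tolist())
print(np.round(((proj(c,place(q,[(79,34,62),(79,-34,62),(-79,0,50),(-65,60,50),(-65,-60,50)]))-[145,155])*4.2)).tolist())
for n,uv in dict(brushtop=(295,150),brushend=(295,222),cup=(203,104),wreath=(337,104)).items():
    print(n,least_squares(lambda v:(proj(c,[v[0],v[1],.01])-uv).ravel(),[.5,0]).x)
E
```

```text
board [ 0.52354646 -0.22449804 -0.36680364] [[-0.0, 0.2], [0.5, -0.9], [-0.8, -0.2], [0.6, 0.3], [-0.8, 0.2], [0.4, 0.4]]
plinth [ 0.54744904  0.22074091 -0.16038993] [[0.3, -0.5], [0.1, 0.3], [-0.7, 0.0], [0.3, 0.2]]
[[154.0, 53.0], [280.0, 74.0], [172.0, 359.0], [66.0, 314.0], [288.0, 351.0]]
brushtop [ 0.68018613 -0.0063855 ]
brushend [ 0.51164284 -0.00713519]
cup [0.78911491 0.21085661]
wreath [ 0.7890812  -0.10465164]
```

```bash
cat >>h.py <<'E'
def rows(r,targets):
    """targets: (xyz TCP, board yaw, pitch[nose down +]) -> scaled row numbers from the present pose"""
    s=r.state();T=tool(s)
    for p,yaw,pit in targets:
        G=Ro.from_euler("z",yaw)*Ro.from_euler("y",-pit)*Ro.from_matrix(np.diag([-1.,1,-1]))
        d=T.inv().apply(np.array(p)-s["position"])/.5
        w=(T.inv()*G).as_rotvec()/np.pi
        print(" ".join(f"{v:.4f}" for v in np.r_[d,w]))
E
python3 - <<'E'
from rig import r
from h import *
rows(r,[((.56,.30,.23),-.367,0),((.5375,-.230,.20),-.367,0)])
E
```

```text
-0.7518 -0.3249 0.0018 -0.0004 0.0000 -0.0251
-1.1683 -1.3007 0.0629 -0.0004 0.0000 -0.0251
```

drive_tool(series="-0.75 -0.325 0 0 0 -0.025 1; -0.75 -0.325 0 0 0 -0.025 1; -0.75 -0.325 0 0 0 -0.025 1; -0.75 -0.325 0 0 0 -0.025 1; -0.75 -0.325 0 0 0 -0.025 1; -0.75 -0.325 0 0 0 -0.025 1; -0.75 -0.325 0 0 0 -0.025 1; -0.75 -0.325 0 0 0 -0.025 1")

```text
clock: 0.9
position: [0.5545, 0.3054, 0.2312]
tool_rot: [-0.0, 0.183, 0.983, -0.0]
contact_force: [-0.0, 0.6, -0.6]
finger_gap: 0.0854
grasp_force: 0.0
```

```bash
python3 - <<'E'
from rig import r
from h import *
print(r.state()["position"],r.state()["joint_positions"])
rows(r,[((.5375,-.230,.20),-.367,0)])
E
```

```text
[0.55451572 0.30543195 0.23117716] [-0.75316594  0.36081091  0.19129803  1.71223444 -0.07640148  1.07610461
  0.66602863]
-0.3527 -1.0117 0.0625 -0.0001 -0.0001 -0.0001
```

drive_tool(series="-0.353 -1 0.06 0 0 0 1; -0.353 -1 0.06 0 0 0 1; -0.353 -1 0.06 0 0 0 1; -0.353 -1 0.06 0 0 0 1; -0.353 -1 0.06 0 0 0 1; -0.353 -1 0.06 0 0 0 1; -0.353 -1 0.06 0 0 0 1; -0.353 -1 0.06 0 0 0 1")

```text
clock: 1.7
position: [0.5419, -0.0939, 0.2086]
tool_rot: [-0.0, 0.183, 0.983, 0.0]
contact_force: [1.9, 0.4, -0.1]
finger_gap: 0.0853
grasp_force: 0.0
```

```bash
python3 - <<'E'
from rig import r
from h import *
print(r.state()["position"],r.state()["joint_positions"])
rows(r,[((.5375,-.230,.20),-.367,0)])
E
```

```text
[ 0.54186394 -0.09386834  0.20862706] [-0.25556543  0.25351275  0.36748218  1.92928864 -0.10902197  0.97788378
  1.36590455]
-0.0896 -0.2573 0.0172 0.0000 -0.0000 -0.0000
```

drive_tool(series="-0.09 -0.257 0.017 0 0 0 1; -0.09 -0.257 0.017 0 0 0 1; -0.09 -0.257 0.017 0 0 0 1; -0.09 -0.257 0.017 0 0 0 1; -0.09 -0.257 0.017 0 0 0 1; -0.09 -0.257 0.017 0 0 0 1")

```text
clock: 2.3
position: [0.5385, -0.2269, 0.2]
tool_rot: [-0.0, 0.182, 0.983, 0.0]
contact_force: [0.4, 0.3, 0.5]
finger_gap: 0.0855
grasp_force: 0.0
```

```bash
python3 - <<'E'
from rig import r
from h import *
import cv2,pickle
s=r.state();print(s["position"],s["joint_positions"])
c=r.camera_info("wrist");a=r.snapshot("wrist")
pickle.dump(c,open("w1.pkl","wb"))
cv2.imwrite("pics/w1.png",a[:,:,::-1])
B=[(75,28,48),(75,-28,48),(-75,28,48),(-75,-28,48),(-91,28,40),(-91,-28,40)]
print(proj(c,place([.52354646,-.22449804,-.36680364],B)).round())
E
```

```text
[ 0.53845188 -0.22692274  0.20001053] [-0.05009854  0.32728359  0.42029547  1.86508146 -0.15878109  0.98237616
  1.64370269]
[[341. 237.]
 [289. 237.]
 [344.  91.]
 [285.  91.]
 [344.  74.]
 [285.  74.]]
```

View pics/w1.png

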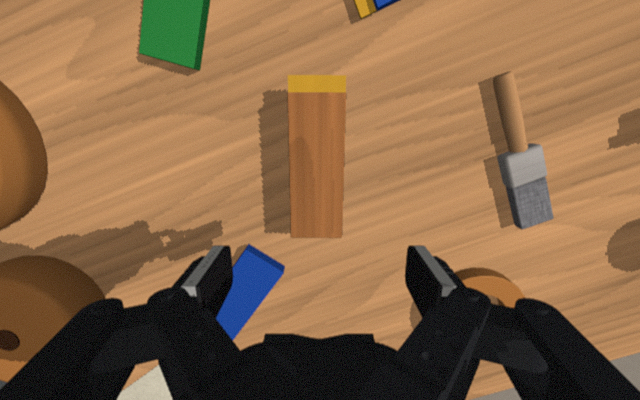

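```bash
python3 - <<'E'
from rig import r
from h import *
import pickle
c=pickle.load(open("w1.pkl","rb"))
B=[(75,28,48),(75,-28,48),(-75,28,48),(-75,-28,48),(-91,28,40),(-91,-28,40)]
q,e=fit(c,B,np.array([(342.5,237.5),(291,237.5),(345.5,92),(288.5,92),(346,74),(288,74)]),[.52,-.22,-.37]);print(q,e.tolist())
g=place(q,[(15,0,20)])[0];print(g)
rows(r,[(g+[0,0,.06],q[2],0),(g,q[2],0)])
E
```

```text
[ 0.52453111 -0.22250259 -0.36902208] [[-0.0, -0.1], [0.1, -0.2], [1.0, -0.3], [-1.1, -0.4], [0.2, 0.6], [-0.2, 0.4]]
[ 0.53852132 -0.22791314  0.02      ]
-0.0009 -0.0025 0.2402 0.0001 -0.0001 0.0011
-0.0009 -0.0025 0.3602 0.0001 -0.0001 0.0011
```

drive_tool(series="-0.001 -0.0025 0.1 0 0 0.001 1; -0.001 -0.0025 0.2 0 0 0.001 1; -0.001 -0.0025 0.28 0 0 0.001 1; -0.001 -0.0025 0.33 0 0 0.001 1; -0.001 -0.0025 0.36 0 0 0.001 1; -0.001 -0.0025 0.37 0 0 0.001 1; -0.001 -0.0025 0.37 0 0 0.001 1; -0.001 -0.0025 0.37 0 0 0.001 1")

```text
clock: 3.15
position: [0.5392, -0.2295, 0.0165]
tool_rot: [0.001, 0.184, 0.983, -0.0]
contact_force: [-0.2, -0.6, 0.5]
finger_gap: 0.0853
grasp_force: 0.0
```

drive_tool(series="0 0 0 0 0 0 -1; 0 0 0 0 0 0 -1; 0 0 0 0 0 0 -1; 0 0 0 0 0 0 -1; 0 0 0 0 0 0 -1; 0 0 0 0 0 0 -1; 0 0 0 0 0 0 -1; 0 0 0 0 0 0 -1")

```text
clock: 3.95
position: [0.5388, -0.2295, 0.0163]
tool_rot: [0.001, 0.184, 0.983, 0.0]
contact_force: [-2.6, 2.0, 13.0]
finger_gap: 0.0551
grasp_force: 62.4
```

drive_tool(series="0 0 -0.03 0 0 0 -1; 0 0 -0.08 0 0 0 -1; 0 0 -0.15 0 0 0 -1; 0 0 -0.22 0 0 0 -1; 0 0 -0.29 0 0 0 -1; 0 0 -0.34 0 0 0 -1; 0 0 -0.36 0 0 0 -1; 0 0 -0.36 0 0 0 -1")

```text
clock: 4.75
position: [0.5388, -0.2296, 0.1968]
tool_rot: [0.001, 0.184, 0.983, 0.0]
contact_force: [0.2, 0.7, -1.0]
finger_gap: 0.055
grasp_force: 64.1
```

```bash
python3 - <<'E'
from rig import r
from h import *
import cv2,pickle
s=r.state();print(s["position"],s["joint_positions"],tool(s).as_matrix().round(3).tolist())
c=r.camera_info("wrist");a=r.snapshot("wrist")
pickle.dump((c,s),open("w2.pkl","wb"))
cv2.imwrite("pics/w2.png",a[:,:,::-1])
g=place([.54744904,.22074091,-.16038993],[(10,0,190)])[0]
rows(r,[(g,-.16,0)])
E
```

```text
[ 0.53882861 -0.22958484  0.1968189 ] [-0.05372765  0.33269388  0.43092225  1.86787958 -0.16647512  0.97342718
  1.65037931] [[-0.932, 0.362, 0.003], [0.362, 0.932, -0.0], [-0.003, 0.001, -1.0]]
0.2890 0.8499 0.0108 0.0001 0.0002 -0.0669
```

View pics/w2.png

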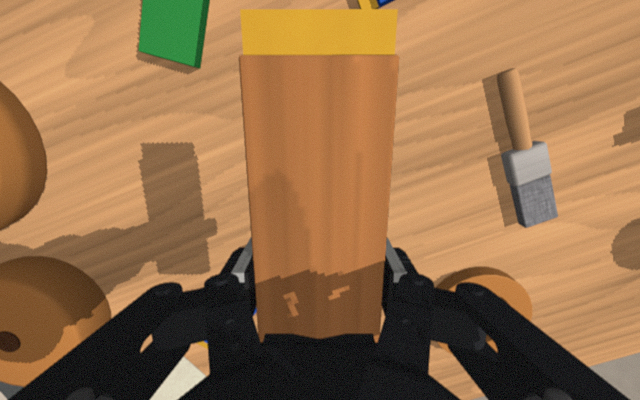

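```bash
python3 - <<'E'
from h import *
import pickle
c,s=pickle.load(open("w2.pkl","rb"));T=tool(s)
P=np.array([(-91,28,1),(-91,-28,1),(-75,28,9),(-75,-28,9)])/1000
uv=np.array([(397.5,10),(241.5,10),(398.5,55),(240,55)])
F=Ro.from_matrix(np.diag([-1.,1,-1]))
def X(v,P): # v: board centre in tool frame x,y,z, yaw, pitch (nose down +)
    b=F*Ro.from_euler("z",v[3])*Ro.from_euler("y",-v[4])
    return s["position"]+T.apply(b.apply(P)+v[:3])
q=np.array([.015,0,-.0227,0,0])
f=lambda v:np.r_[(proj(c,X(v,P))-uv).ravel(),(v-q)/[.004,.004,.003,.02,.05]]
o=least_squares(f,q);print(proj(c,X(q,P)).round(1).tolist());print(o.x.round(4),o.fun.round(1))
E
```

```text
[[394.1, 11.2], [237.8, 11.3], [396.5, 56.1], [235.2, 56.1]]
[ 0.0157  0.0011 -0.0208 -0.0009 -0.0098] [-0.5  0.2  0.3  0.1  0.7 -0.1 -0.5 -0.1  0.2  0.3  0.6 -0.  -0.2]
```

drive_tool(series="0.289 0.85 -0.02 0 0 -0.067 -1; 0.289 0.85 -0.02 0 0 -0.067 -1; 0.289 0.85 -0.02 0 0 -0.067 -1; 0.289 0.85 -0.02 0 0 -0.067 -1; 0.289 0.85 -0.02 0 0 -0.067 -1; 0.289 0.85 -0.02 0 0 -0.067 -1; 0.289 0.85 -0.02 0 0 -0.067 -1; 0.289 0.85 -0.02 0 0 -0.067 -1")

```text
clock: 5.6
position: [0.5543, 0.1719, 0.2025]
tool_rot: [-0.001, 0.08, 0.997, -0.001]
contact_force: [1.6, -0.8, -0.6]
finger_gap: 0.0551
grasp_force: 64.1
```

```bash
cat >>h.py <<'E'
PL=[.5474,.2207,-.160]
V=np.array([.0157,.0005,-.0212])
def brd(r,L):
    """L: (board centre x,y,z mm in plinth, pitch deg) -> rows"""
    out=[]
    for x,y,z,p in L:
        p=np.deg2rad(p);C=place(PL,[(x,y,z)])[0]
        Tm=Ro.from_euler("z",PL[2])*Ro.from_euler("y",-p)*Ro.from_matrix(np.diag([-1.,1,-1]))
        out.append((C-Tm.apply(V),PL[2],p))
    rows(r,out)
def where(r):
    s=r.state();T=tool(s);C=s["position"]+T.apply(V)
    c,sn=np.cos(PL[2]),np.sin(PL[2]);d=C-[PL[0],PL[1],0]
    b=Ro.from_euler("z",-PL[2])*T*Ro.from_matrix(np.diag([-1.,1,-1]))
    print("board in plinth mm",np.round([1e3*(c*d[0]+sn*d[1]),1e3*(-sn*d[0]+c*d[1]),1e3*d[2]],1),"rpy deg",b.as_euler("xyz",degrees=True).round(2),s["contact_force"].round(1),s["clock"])
E
python3 - <<'E'
from rig import r
from h import *
where(r);brd(r,[(20,0,150,12)])
E
```

```text
board in plinth mm [ -1.1 -46.5 223.7] rpy deg [-0.07  0.12  0.01] [ 1.6 -0.8 -0.6] 5.6
-0.0507 0.0933 0.1397 -0.0004 -0.0673 0.0001
```

drive_tool(series="-0.05 0.093 0.05 0 -0.02 0 -1; -0.05 0.093 0.1 0 -0.04 0 -1; -0.05 0.093 0.14 0 -0.067 0 -1; -0.05 0.093 0.14 0 -0.067 0 -1; -0.05 0.093 0.14 0 -0.067 0 -1; -0.05 0.093 0.14 0 -0.067 0 -1")

```text
clock: 6.2
position: [0.5883, 0.2117, 0.1349]
tool_rot: [0.104, 0.08, 0.991, -0.008]
contact_force: [-0.6, 0.1, -0.3]
finger_gap: 0.0547
grasp_force: 64.1
```

```bash
python3 - <<'E'
from rig import r
from h import *
import cv2
where(r);brd(r,[(16,0,100,12),(16,0,77,12)])
a=r.snapshot("top")[150:300,130:250];b=r.snapshot("side")[100:200,215:375]
cv2.imwrite("pics/h1.png",np.hstack([cv2.resize(a,None,fx=3.2,fy=3.2,interpolation=2),np.pad(cv2.resize(b,None,fx=2.55,fy=2.55,interpolation=2),((0,225),(0,0),(0,0)))])[:,:,::-1])
for n,o,k in (("top",(130,150),3.2),("side",(215,100),2.55)):
    c=r.camera_info(n)
    C=place(PL,[(20,0,150)])[0];R=Ro.from_euler("z",PL[2])*Ro.from_euler("y",-np.deg2rad(12))
    print(n,((proj(c,C+R.apply(np.array([(-91,28,1),(-91,-28,1),(75,28,9),(75,-28,9)])/1e3))-o)*k).round().tolist())
E
```

```text
board in plinth mm [ 22.   -1.8 152.3] rpy deg [  0.02 -12.03  -0.06] [-0.6  0.1 -0.3] 6.2
0.0336 0.0036 0.0999 0.0000 0.0002 -0.0003
0.0432 0.0036 0.1449 0.0000 0.0002 -0.0003
top [[98.0, 270.0], [184.0, 285.0], [118.0, 13.0], [208.0, 27.0]]
side [[142.0, 100.0], [143.0, 120.0], [269.0, 61.0], [275.0, 80.0]]
```

View pics/h1.png

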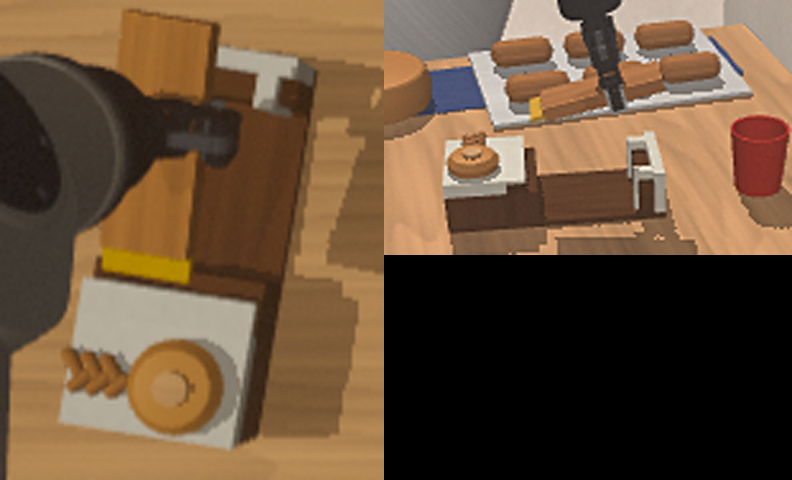

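drive_tool(series="0.015 0.006 0.04 0 0 0 -1; 0.0336 0.006 0.08 0 0 0 -1; 0.0336 0.006 0.1 0 0 0 -1; 0.037 0.006 0.115 0 0 0 -1; 0.04 0.006 0.13 0 0 0 -1; 0.0425 0.006 0.142 0 0 0 -1; 0.0425 0.006 0.142 0 0 0 -1; 0.0425 0.006 0.142 0 0 0 -1")

```text
clock: 7.1
position: [0.5823, 0.216, 0.0605]
tool_rot: [0.105, 0.08, 0.991, -0.008]
contact_force: [-0.2, -0.7, -1.3]
finger_gap: 0.0548
grasp_force: 64.2
```

```bash
python3 - <<'E'
from rig import r
from h import *
import cv2
where(r);brd(r,[(16,0,76.6,12),(8,0,76.6,12),(0,0,76.6,12)])
a=r.snapshot("side")[110:200,225:345];b=r.snapshot("top")[200:270,140:230]
cv2.imwrite("pics/h2.png",np.hstack([np.pad(cv2.resize(a,None,fx=3.6,fy=3.6,interpolation=2),((0,26),(0,0),(0,0))),np.pad(cv2.resize(b,None,fx=4,fy=4,interpolation=2),((0,70),(0,0),(0,0)))])[:,:,::-1])
E
```

```text
board in plinth mm [15.4  1.4 77.9] rpy deg [ 1.000e-02 -1.207e+01 -0.000e+00] [-0.2 -0.7 -1.3] 7.1
-0.0006 -0.0028 0.0029 0.0000 0.0004 -0.0000
0.0151 -0.0028 -0.0004 0.0000 0.0004 -0.0000
0.0307 -0.0028 -0.0038 0.0000 0.0004 -0.0000
```

View pics/h2.png

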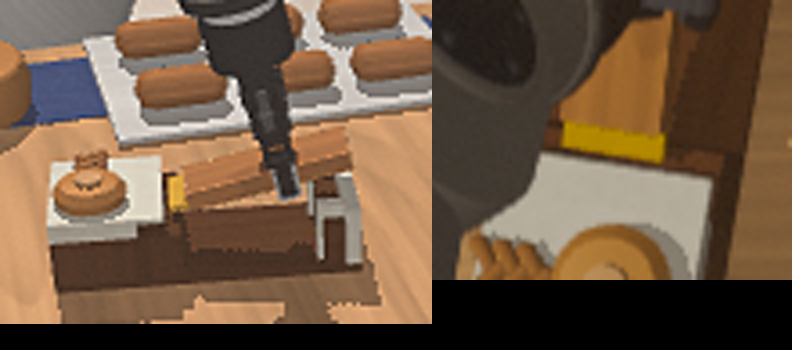

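drive_tool(series="0.0004 -0.001 0.002 0 0 0 -1; 0.0008 -0.001 0.004 0 0 0 -1; 0.0012 -0.001 0.006 0 0 0 -1; 0.0012 -0.001 0.006 0 0 0 -1")

```text
clock: 7.6
position: [0.582, 0.2154, 0.0571]
tool_rot: [0.105, 0.079, 0.991, -0.008]
contact_force: [-0.0, -0.1, -0.5]
finger_gap: 0.0553
grasp_force: 64.2
```

drive_tool(series="0.0002 0 0.001 0 0 0 -1; 0.0004 0 0.002 0 0 0 -1; 0.0004 0 0.002 0 0 0 -1")

```text
clock: 7.9
position: [0.582, 0.2154, 0.0561]
tool_rot: [0.105, 0.079, 0.991, -0.008]
contact_force: [0.1, -0.1, -0.5]
finger_gap: 0.0552
grasp_force: 64.2
```

```bash
python3 - <<'E'
from rig import r
from h import *
where(r)
E
```

```text
board in plinth mm [15.2  0.8 73.5] rpy deg [-1.000e-02 -1.205e+01  0.000e+00] [ 0.1 -0.1 -0.5] 7.9
```

drive_tool(series="0.0002 0 0.001 0 0 0 -1; 0.0004 0 0.002 0 0 0 -1; 0.0004 0 0.002 0 0 0 -1")

```text
clock: 8.2
position: [0.582, 0.2154, 0.0551]
tool_rot: [0.105, 0.079, 0.991, -0.008]
contact_force: [-0.5, -0.6, -0.6]
finger_gap: 0.055
grasp_force: 64.2
```

drive_tool(series="0.0002 0 0.001 0 0 0 -1; 0.0004 0 0.002 0 0 0 -1; 0.0004 0 0.002 0 0 0 -1")

```text
clock: 8.5
position: [0.5822, 0.2155, 0.0542]
tool_rot: [0.105, 0.079, 0.991, -0.008]
contact_force: [-0.2, -0.3, 1.2]
finger_gap: 0.0548
grasp_force: 64.3
```

```bash
python3 - <<'E'
from rig import r
from h import *
where(r);print(r.state()["wrist_torque"])
E
```

```text
board in plinth mm [15.4  0.9 71.7] rpy deg [ 1.000e-02 -1.207e+01 -0.000e+00] [-0.2 -0.3  1.2] 8.5
[-0.02982837  0.27584159  0.02034849]
```

drive_tool(series="-0.001 -0.001 -0.005 0 0 0 -1; -0.001 -0.001 -0.005 0 0 0 -1; 0.007 -0.001 -0.0067 0 0 0 -1; 0.0147 -0.001 -0.0083 0 0 0 -1; 0.0147 -0.001 -0.0083 0 0 0 -1; 0.0147 -0.001 -0.0083 0 0 0 -1")

```text
clock: 9.1
position: [0.5739, 0.2164, 0.0567]
tool_rot: [0.105, 0.079, 0.991, -0.008]
contact_force: [-0.3, -0.7, -0.0]
finger_gap: 0.0549
grasp_force: 64.3
```

```bash
python3 - <<'E'
from rig import r
from h import *
where(r);print(r.state()["wrist_torque"]); brd(r,[(0,0,74.5,12)])
E
```

```text
board in plinth mm [ 7.1  0.5 74.1] rpy deg [  0.   -12.06   0.02] [-0.3 -0.7 -0. ] 9.1
[0.08007174 0.28581814 0.03355065]
0.0137 -0.0010 -0.0036 0.0000 0.0003 0.0001
```

drive_tool(series="0.004 -0.001 -0.001 0 0 0 -1; 0.008 -0.001 -0.002 0 0 0 -1; 0.012 -0.001 -0.0025 0 0 0 -1; 0.014 -0.001 -0.003 0 0 0 -1; 0.014 -0.001 -0.003 0 0 0 -1; 0.014 -0.001 -0.003 0 0 0 -1")

```text
clock: 9.7
position: [0.5669, 0.2169, 0.0567]
tool_rot: [0.105, 0.079, 0.991, -0.008]
contact_force: [-0.7, 0.4, -1.0]
finger_gap: 0.0551
grasp_force: 64.3
```

```bash
python3 - <<'E'
from rig import r
from h import *
import cv2
where(r);print(r.state()["wrist_torque"])
a=r.snapshot("side")[110:200,225:345];b=r.snapshot("top")[200:270,140:230]
cv2.imwrite("pics/h3.png",np.hstack([np.pad(cv2.resize(a,None,fx=3.6,fy=3.6,interpolation=2),((0,26),(0,0),(0,0))),np.pad(cv2.resize(b,None,fx=4,fy=4,interpolation=2),((0,70),(0,0),(0,0)))])[:,:,::-1])
E
```

```text
board in plinth mm [ 0.1 -0.1 74.1] rpy deg [-0.000e+00 -1.206e+01  1.000e-02] [-0.7  0.4 -1. ] 9.7
[ 0.01951815  0.18830882 -0.00281232]
```

View pics/h3.png

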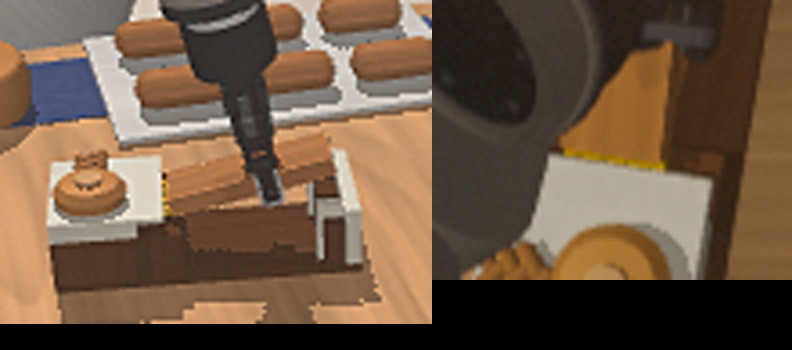

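```bash
python3 - <<'E'
from rig import r
from h import *
t=np.array([10.5,9,7.5,6,4.5,3,2]);a=np.deg2rad(t)
brd(r,[(0,0,50+75*np.sin(x)+9*np.cos(x)-.5,np.rad2deg(x)) for x in a])
E
```

```text
0.0023 0.0002 0.0049 0.0000 0.0087 0.0000
0.0043 0.0002 0.0094 0.0000 0.0170 0.0000
0.0062 0.0002 0.0139 0.0000 0.0253 0.0000
0.0082 0.0002 0.0183 0.0000 0.0337 0.0000
0.0102 0.0002 0.0228 0.0000 0.0420 0.0000
0.0122 0.0002 0.0273 0.0000 0.0503 0.0000
0.0136 0.0002 0.0302 0.0000 0.0559 0.0000
```

drive_tool(series="0.002 0 0.005 0 0.009 0 -1; 0.004 0 0.0095 0 0.017 0 -1; 0.006 0 0.014 0 0.025 0 -1; 0.008 0 0.0185 0 0.034 0 -1; 0.01 0 0.023 0 0.042 0 -1; 0.012 0 0.027 0 0.05 0 -1; 0.0135 0 0.03 0 0.056 0 -1; 0.0135 0 0.03 0 0.056 0 -1")

```text
clock: 10.6
position: [0.5638, 0.2171, 0.0402]
tool_rot: [0.017, 0.08, 0.997, -0.001]
contact_force: [0.2, 0.3, -1.1]
finger_gap: 0.0551
grasp_force: 64.2
```

```bash
python3 - <<'E'
from rig import r
from h import *
where(r);print(r.state()["wrist_torque"]); brd(r,[(0,0,59.8,1),(0,0,58.5,0),(0,0,57.5,0)])
E
```

```text
board in plinth mm [ 0.4 -0.5 60.9] rpy deg [-0.01 -1.92 -0.04] [ 0.2  0.3 -1.1] 10.6
[0.01432287 0.02166606 0.08266547]
0.0015 0.0009 0.0027 -0.0001 0.0051 -0.0002
0.0023 0.0009 0.0058 -0.0001 0.0107 -0.0002
0.0024 0.0009 0.0078 -0.0001 0.0107 -0.0002
```

drive_tool(series="0.0015 0 0.0027 0 0.005 0 -1; 0.002 0 0.006 0 0.0107 0 -1; 0.002 0 0.006 0 0.0107 0 -1; 0.002 0 0.007 0 0.0107 0 -1; 0.002 0 0.008 0 0.0107 0 -1; 0.002 0 0.008 0 0.0107 0 -1")

```text
clock: 11.2
position: [0.5625, 0.2177, 0.0365]
tool_rot: [0.0, 0.08, 0.997, -0.0]
contact_force: [0.6, -0.4, -0.3]
finger_gap: 0.0552
grasp_force: 64.2
```

```bash
python3 - <<'E'
from rig import r
from h import *
where(r);print(r.state()["wrist_torque"])
E
```

```text
board in plinth mm [-0.4 -0.1 57.7] rpy deg [-0.01 -0.05  0.02] [ 0.6 -0.4 -0.3] 11.2
[ 0.03591756 -0.01434224  0.03375418]
```

drive_tool(series="0 0 0.001 0 0 0 -1; 0 0 0.001 0 0 0 -1")

```text
clock: 11.4
position: [0.5626, 0.2177, 0.0364]
tool_rot: [0.0, 0.08, 0.997, 0.0]
contact_force: [-2.1, -0.2, 4.2]
finger_gap: 0.0553
grasp_force: 64.8
```

drive_tool(series="0 0 0.001 0 0 0 -1; 0 0 0.001 0 0 0 -1")

```text
clock: 11.6
position: [0.5626, 0.2177, 0.0363]
tool_rot: [0.0, 0.08, 0.997, 0.0]
contact_force: [-5.5, -2.2, 13.8]
finger_gap: 0.0552
grasp_force: 65.9
```

drive_tool(series="0 0 0.001 0 0 0 -1; 0 0 0.001 0 0 0 -1")

```text
clock: 11.8
position: [0.5626, 0.2177, 0.0363]
tool_rot: [0.001, 0.08, 0.997, 0.0]
contact_force: [-9.9, -3.8, 22.1]
finger_gap: 0.0555
grasp_force: 67.0
```

drive_tool(series="0 0 -0.002 0 0 0 -1; 0 0 -0.002 0 0 0 -1; 0 0 -0.002 0 0 0 0.5; 0 0 -0.002 0 0 0 1; 0 0 -0.002 0 0 0 1; 0 0 -0.002 0 0 0 1; 0 0 -0.002 0 0 0 1; 0 0 -0.002 0 0 0 1")

```text
clock: 12.6
position: [0.5626, 0.2175, 0.036]
tool_rot: [0.0, 0.08, 0.997, -0.0]
contact_force: [-0.7, -0.9, 0.5]
finger_gap: 0.0851
grasp_force: 0.0
```

drive_tool(series="0 0 -0.02 0 0 0 1; 0 0 -0.06 0 0 0 1; 0 0 -0.12 0 0 0 1; 0 0 -0.2 0 0 0 1; 0 0 -0.28 0 0 0 1; 0 0 -0.32 0 0 0 1; 0 0 -0.32 0 0 0 1; 0 0 -0.32 0 0 0 1")

```text
clock: 13.4
position: [0.5625, 0.2176, 0.1968]
tool_rot: [0.001, 0.08, 0.997, 0.0]
contact_force: [-0.2, 1.2, -0.4]
finger_gap: 0.0858
grasp_force: 0.0
```

```bash
python3 - <<'E'
from rig import r
from h import *
import cv2
where(r)
c=r.camera_info("wrist")
a=r.snapshot("wrist");b=r.snapshot("side")[110:200,225:345]
B=[(75,28,68),(75,-28,68),(-75,28,68),(-75,-28,68),(-79,60,68),(-79,-60,68),(79,34,62)]
print(proj(c,place(PL,B)).round().tolist())
cv2.imwrite("pics/f.png",np.hstack([a[:,150:500],np.pad(cv2.resize(b,None,fx=3.6,fy=3.6,interpolation=2),((0,76),(0,0),(0,0)))])[:,:,::-1])
E
```

```text
board in plinth mm [-4.00e-01 -2.00e-01  2.18e+02] rpy deg [ 0.04 -0.1   0.  ] [-0.2  1.2 -0.4] 13.4
[[346.0, 246.0], [291.0, 246.0], [350.0, 88.0], [286.0, 88.0], [387.0, 83.0], [249.0, 83.0], [351.0, 247.0]]
```

View pics/f.png

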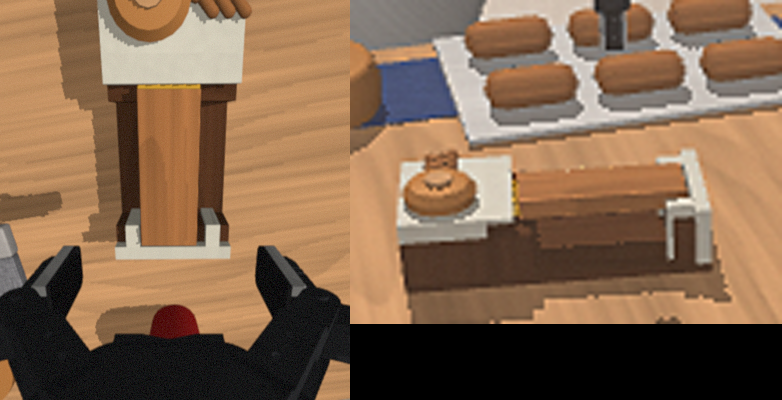

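The wrist view shows the board lying flat in the bay: its near end is at row 88, about 4.5 mm clear of the lip (row 83). Its far end is at row 246, just inside the stop, and it sits centred between the cheeks. The gripper is clear of everything, so I'm handing in.

```bash
python3 -c "
from rig import r
print(r.sign_off())"
```

```text
the job is handed in; nothing more can be done
None
```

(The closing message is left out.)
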